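Raise and hold the inspection camera mast over the drive with its board up

TASK

One of the two hard drives lies with its green circuit board facing up: at the camera mast whose camera is over that drive, squeeze in the red button on the grey grip head and, keeping it squeezed, pull the mast straight up past its first stop to its second stop, the very end of its travel. It does not latch up there, so finish with the gripper still squeezing the head and holding the mast fully extended. Leave the other mast down and both drives lying where they are.

Things in the scene. Friction and masses are not known exactly. Their poses are not given: they have to be found in the camera images.
- mast_a: Bolted-down base of one of two identical telescoping camera masts. Origin: underside centre, on the mast's axis; z up, x along the boom toward the camera, y to the side with the button. Base plate 64 x 76 x 10 mm, outer tube 29 mm across (35 mm at its mouth), 120 mm high. Which mast is over which drive varies.
- mast_a_grip (a point): Grip point of the grey head of mast_a, at its mid-height, 164 mm above the surface when down; moves with the stem. Head 26 mm (x) x 30 mm (y) x 48 mm tall, nothing above it. The point is midway between the pressed-in button's face (+y) and the head's back (-y). Squeeze it along the mast's y: 36 mm over the released button, 31 mm with it pressed in.
- mast_a_button_face (a point): Centre of the outer face of the red squeeze button (16 mm wide, 26 mm tall) on the +y side of the grey head of mast_a; it stands 6 mm proud when released and moves toward -y of the mast.
- mast_a_camera (a point): Lens of the camera at the end of the boom of mast_a, facing down, 130 mm along x from the mast axis. The 10 mm boom bar is 131 mm above the surface when down and rises with the stem. The drive below it is the one this mast is for (drive centre within about 40 mm horizontally).
- mast_a_stem (a joint): Extension of mast_a in m, straight up: 0 down, 0.045 first stop, 0.090 second stop, a hard end of travel. Moving part about 0.3 kg, little friction. A tooth locks it at 0 and, if the button is not pressed, catches it at 0.045; nothing catches it at 0.090, so it slides down when let go.
- mast_a_button (a joint): Travel of the red button of mast_a in m: 0 released, 0.005 fully pressed; spring 2 N at first, 7 N fully in. The stem is free to slide from 0.003 on.
- mast_b: Bolted-down base of one of two identical telescoping camera masts. Origin: underside centre, on the mast's axis; z up, x along the boom toward the camera, y to the side with the button. Base plate 64 x 76 x 10 mm, outer tube 29 mm across (35 mm at its mouth), 120 mm high. Which mast is over which drive varies.
- mast_b_grip (a point): Grip point of the grey head of mast_b, at its mid-height, 164 mm above the surface when down; moves with the stem. Head 26 mm (x) x 30 mm (y) x 48 mm tall, nothing above it. The point is midway between the pressed-in button's face (+y) and the head's back (-y). Squeeze it along the mast's y: 36 mm over the released button, 31 mm with it pressed in.
- mast_b_button_face (a point): Centre of the outer face of the red squeeze button (16 mm wide, 26 mm tall) on the +y side of the grey head of mast_b; it stands 6 mm proud when released and moves toward -y of the mast.
- mast_b_camera (a point): Lens of the camera at the end of the boom of mast_b, facing down, 130 mm along x from the mast axis. The 10 mm boom bar is 131 mm above the surface when down and rises with the stem. The drive below it is the one this mast is for (drive centre within about 40 mm horizontally).
- mast_b_stem (a joint): Extension of mast_b in m, straight up: 0 down, 0.045 first stop, 0.090 second stop, a hard end of travel. Moving part about 0.3 kg, little friction. A tooth locks it at 0 and, if the button is not pressed, catches it at 0.045; nothing catches it at 0.090, so it slides down when let go.
- mast_b_button (a joint): Travel of the red button of mast_b in m: 0 released, 0.005 fully pressed; spring 2 N at first, 7 N fully in. The stem is free to slide from 0.003 on.
- drive_board: The drive to be inspected: a loose 102 x 149 x 25 mm hard drive lying flat with its green circuit board facing up. Origin: underside centre, x along its short side.
- drive_plain: The other drive: a loose 102 x 149 x 27 mm silver hard drive lying flat, its silver metal top with a round disc outline facing up, no circuit board to be seen. Origin: underside centre, x along its short side.

How it is judged:
By the outcome, as a careful person would: the job done as asked, in the order asked, and still so for the second after the job is handed in, while the arm keeps its last pose, push and grip.
It also fails if it takes over 29 s, if anything falls off the work surface, if the arm or the gripper's body presses on something with over 40 N, if the wrist force passes 120 N, or if a joint passes its speed limit or range.

ROBOT

A 7-joint arm with a two-finger parallel gripper is mounted at the origin on a cart in front of the work surface, level with it; the furniture and walls round the work are solid. World frame = base frame: x ahead of the robot, y to its left, z up, the work surface at z = 0. Lengths are in m, angles in degrees, forces in N, time in s.
With the tool pointing down it reaches from about 0.425 to 0.875 m from the base axis. Payload 4.7 kg.
Tool frame: the origin (TCP) lies between the finger pads; the fingertips stand env.tip_reach ahead of it and the grasp point (between the pads) lies 2 mm behind it (env.tip_reach is the distance from the TCP to the fingertips, in m); z points along the fingers, y is the line along which they close (so a half turn about z gives the same grasp; the last joint's range is limited). The gripper opens to 87 mm and grips with 3 to 60 N. Pads are 19 mm wide; open, the fingers measure 117 mm over their backs; the gripper's body (75 mm by 190 mm) begins 51 mm behind the grasp point.
Start: joints at [-73.677, 18.392, -4.016, 83.108, 1.295, 78.541, -3.26], TCP at [0.174, 0.626, 0.24] pointing down, gripper open.
Joint ranges: [-163.93, 163.93], [-17.29, 119.83], [-79.2, 71.16], [3.27, 140.29], [-89.18, 269.18], [5.43, 117.66], [-154.24, 154.24]. Speed limits (degrees/s): [147.25, 147.25, 180, 180, 180, 180, 180].

INTERFACE

Orientations are given as [roll, pitch, yaw] about the fixed x, y, z axes, in that order (R = Rz(yaw) Ry(pitch) Rx(roll)).
In Python, from cell import env, imaging, probe_bus gives the robot as it stands (env), with the cameras (imaging) and the readings (probe_bus).
- The arm moves only by the tool send_path, called after "Call:" by a JSON object that holds its "name" and its "arguments". Schema: {"type":"object","properties":{"rows":{"type":"array","items":{"type":"array","items":{"type":"array","items":{"type":"number"},"minItems":5,"maxItems":5},"minItems":1,"maxItems":8},"minItems":1,"maxItems":1},"clamp_n":{"type":"number"},"only":{"type":"string"},"quiet":{"type":"boolean"},"lines":{"type":"string"}},"required":["rows"],"additionalProperties":false}. rows is a list that holds a single list of rows (three levels of brackets), with 1 to 8 rows, each of 5 numbers: dx, dy, dz in a scale on which 1.0 is 0.6 m, then a turn about the tool's z in a scale on which 1.0 is 360 degrees, then the finger opening in m; each row is the pose to reach, as a shift and turn from the pose commanded when the call began, along the tool's axes at that moment; what a row does not reach only later rows make up. A row lasts 1/12 s, in which the tool goes at most 0.0417 m and 7.16 degrees, less where a joint would pass 70% of its speed; a pose out of reach is approached as far as the arm can. The fingers move at their own pace and stop on an object; clamp_n is the grip in N (left out, the last holds). Time passes only in rows, so rows that do not move let the fingers close. The tool returns the time, the measured TCP pose, the force, the opening and the grip force at its end. only (a regular expression) keeps the lines of the reply that match it, lines (a string "A,B") keeps lines A to B, and quiet returns only ok. Input that does not fit is refused with a message, and nothing moves.
- probe_bus.get_obs(): the state, without advancing time (a new reading comes with each control period).
- imaging.read_camera(name): name is "scene" or "side" or "wrist"; returns a dict with "color" (384x512x3 uint8, blue, green, red), "fx", "fy", "cx", "cy" (pixels), "world_from_camera" (4x4, takes a point from camera to world coordinates). Camera axes: x right, y down, z forward; pixel columns grow to the right and rows downward; lengths in m; the calibration is good to about 2 mm. A picture is of the moment at which its call begins. There is no depth.
- env.sign_off(): hands the job in; it is judged then, once.
The state is a dict: "time_s": time; "qpos": joint angles; "joint_velocities": joint speeds; "effort": joint torques, N m; "tool_pos": TCP position; "tool_rot": TCP orientation; "force": force on the tool from outside, world axes, zero at the start; "wrist_torque": the same for the moment, N m; "grip_width": finger opening in m; "grasp_force": force on a finger pad.
Only numpy, scipy, OpenCV 4.12 (cv2) and the standard library are available. Lean on these libraries where they do the work, as an engineer would, in place of code of your own. Each camera call takes 0.05 s, during which the arm holds its last target. There are 200 camera calls.

## Working session

There is one attempt and no reset: what is moved stays moved. The work goes in short steps, Python scripts to look and compute and a tool call to move; the robot and the scene stay as the last step left them, time stands still between calls to the robot, and variables do not carry over. Pictures are saved under pics/ and viewed, at most 10 in all, crops included, and the job is handed in when it is done.

```bash
ls; mkdir -p pics
```

Run:
```python
from cell import env, imaging, probe_bus
import cv2,numpy as np
o=probe_bus.get_obs(); print(o['time_s'],o['tool_pos'],o['tool_rot'],o['grip_width'],env.tip_reach)
for n in('scene','side'):
    r=imaging.read_camera(n); cv2.imwrite(f'pics/{n}0.png',r['color']); print(n,r['fx'],r['cx'],r['cy'],np.round(r['world_from_camera'],3).tolist())
```

```text
cell.py
pics
0.0 [0.17380156 0.62577023 0.23842019] [-1.79886056e+02  6.02201908e-03  1.64484545e+02] 0.08680734731705246 0.017
scene 398.98009365518266 257.3388897143982 182.8960710193288 [[0.85, -0.247, 0.466, 0.024], [-0.527, -0.377, 0.762, -0.752], [-0.012, -0.893, -0.451, 0.599], [0.0, 0.0, 0.0, 1.0]]
side 407.15629636800304 251.0951510283616 189.90271481599348 [[0.963, -0.131, 0.236, 0.316], [-0.269, -0.518, 0.812, -0.702], [0.016, -0.846, -0.533, 0.603], [0.0, 0.0, 0.0, 1.0]]
```

View pics/scene0.png

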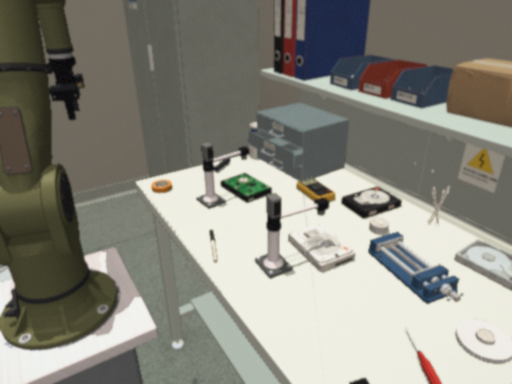

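View pics/side0.png

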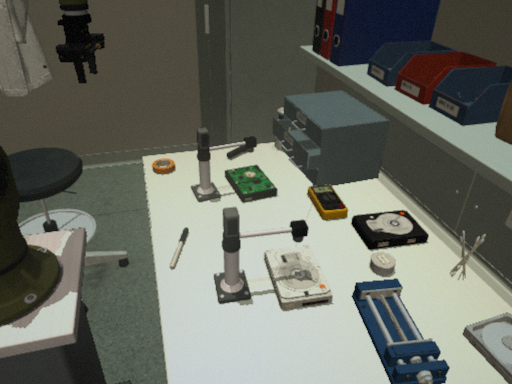

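The far mast (head at scene (208,158), side (203,145)) has its camera over the green-board drive, and the near mast is over the silver one. I'll zoom in on the far mast.

Run:
```python
import cv2,numpy as np
a=cv2.imread('pics/scene0.png')[130:215,185:285]; b=cv2.imread('pics/side0.png')[120:205,185:285]
f=lambda i:cv2.resize(i,None,fx=7,fy=7,interpolation=cv2.INTER_CUBIC)[:, :]
cv2.imwrite('pics/z1.png',f(a)); cv2.imwrite('pics/z2.png',f(b))
```

```text
(no output)
```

View pics/z1.png

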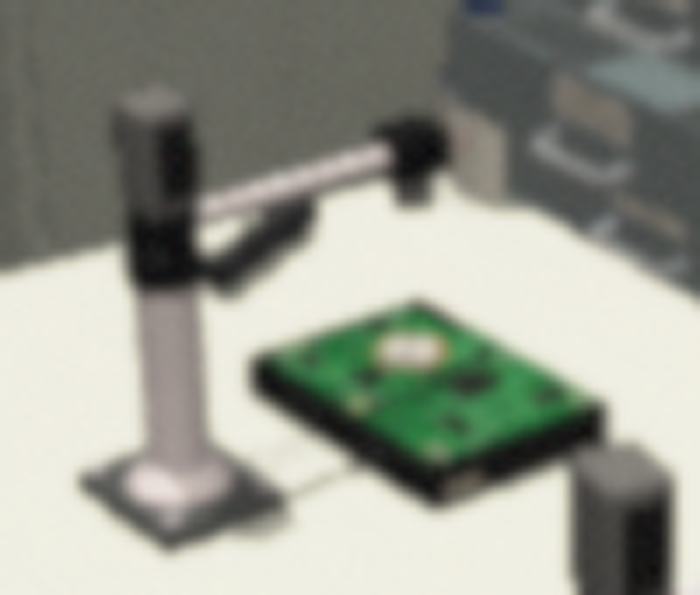

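View pics/z2.png

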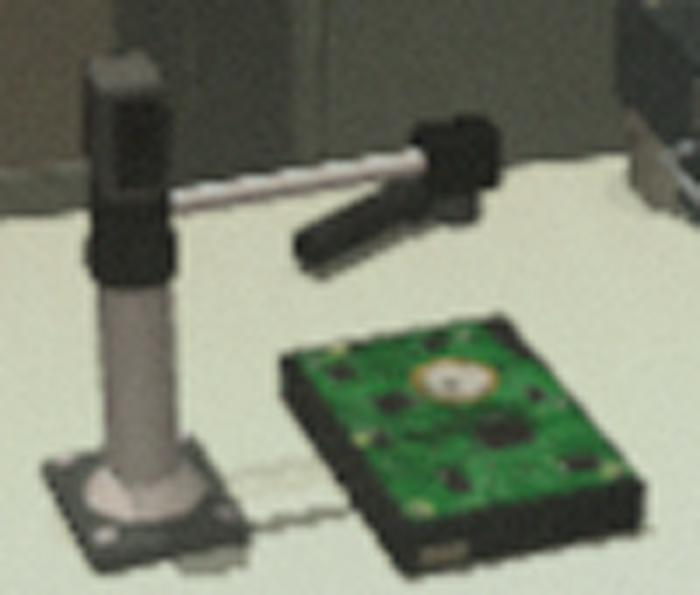

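Create h.py:
```python
from cell import env, imaging, probe_bus
import numpy as np
def proj(r,P):
    T=r['world_from_camera']; c=(np.atleast_2d(P)-T[:3,3])@T[:3,:3]
    return np.c_[r['fx']*c[:,0]/c[:,2]+r['cx'], r['fy']*c[:,1]/c[:,2]+r['cy']]
```

Run:
```python
from h import *
from scipy.optimize import least_squares
S=imaging.read_camera('scene'); D=imaging.read_camera('side')
cv=lambda p,o:(np.array(p)+.5)/7-.5+np.array(o)
so=(185,130); do=(185,120)
# mast frame pts
hx,hy=.032,.038
obs=[(S,(0,0,.188),(153,103),so),(D,(0,0,.188),(125,72),do),
(S,(-hx,-hy,.005),(168,545),so),(S,(-hx,hy,.008),(82,481),so),(S,(hx,-hy,.008),(288,497),so),
(D,(-hx,-hy,.005),(100,570),do),(D,(-hx,hy,.008),(44,468),do),(D,(hx,-hy,.008),(249,532),do),(D,(hx,hy,.01),(190,440),do),
(S,(.117,0,.131),(392,153),so),(D,(.117,0,.131),(420,162),do)]
def res(q):
    c,s=np.cos(q[2]),np.sin(q[2]); out=[]
    for r,p,u,o in obs:
        P=[q[0]+c*p[0]-s*p[1],q[1]+s*p[0]+c*p[1],p[2]]
        out.append(proj(r,[P])[0]-cv(u,o))
    return np.concatenate(out)
best=min((least_squares(res,[.3,.4,a],loss='soft_l1') for a in np.radians([-60,0,60])),key=lambda f:f.cost)
print(best.x,np.degrees(best.x[2]),best.cost); print(np.round(res(best.x).reshape(-1,2),1))
```

```text
[0.45698868 0.23035028 0.13440714] 7.700962017679434 3.756467904708594
[[ 0.1 -0.4]
 [-0.2 -0.2]
 [ 0.2  0.8]
 [-1.2 -0.4]
 [ 0.7 -0.1]
 [-0.6  0.5]
 [-0.8 -0.1]
 [ 1.1 -0. ]
 [ 0.4 -1.1]
 [-0.7  0.7]
 [ 0.9  0.3]]
```

The manual's scale: shifts go in shares of 0.6 m and turns go in shares of 360 degrees. Converting my numbers, -0.378 m / 0.6 = -0.63, -0.305 m / 0.6 = -0.5083, -23.2 degrees / 360 = -0.0644.

Call:
{"name": "send_path", "arguments": {"rows": [[[-0.63,-0.5083,0,-0.0644,0.087],[-0.63,-0.5083,0,-0.0644,0.087],[-0.63,-0.5083,0,-0.0644,0.087],[-0.63,-0.5083,0,-0.0644,0.087],[-0.63,-0.5083,0,-0.0644,0.087],[-0.63,-0.5083,0,-0.0644,0.087],[-0.63,-0.5083,0,-0.0644,0.087],[-0.63,-0.5083,0,-0.0644,0.087]]], "clamp_n": 20}}

```text
time_s: 0.87
tool_pos: [0.3682, 0.354, 0.2396]
tool_rot: [180.0, 0.0, -172.3]
force: [1.0, 0.5, 1.0]
grip_width: 0.0866
grasp_force: 0.0
```

Create go.py:
```python
from h import *
from scipy.spatial.transform import Rotation as R
import sys
t=np.array(eval(sys.argv[1])); o=probe_bus.get_obs(); M=R.from_euler('xyz',o['tool_rot'],degrees=True)
print(np.round(M.inv().apply(t-o['tool_pos']),4), 'pos',np.round(o['tool_pos'],4),'rot',np.round(o['tool_rot'],2),'F',np.round(o['force'],1),'w',o['grip_width'],o['grasp_force'])
```

```bash
python3 go.py '[.457,.2305,.24]'
```

```text
[-0.0715 -0.1343 -0.0004] pos [0.3682 0.354  0.2396] rot [ 1.7998e+02  1.0000e-02 -1.7231e+02] F [1.  0.5 1. ] w 0.0865947085452973 0.0
```

In the tool's units: -0.134 m / 0.6 = -0.2233, -0.0715 m / 0.6 = -0.1192.

Call:
{"name": "send_path", "arguments": {"rows": [[[-0.1192,-0.2233,0,0,0.087],[-0.1192,-0.2233,0,0,0.087],[-0.1192,-0.2233,0,0,0.087],[-0.1192,-0.2233,0,0,0.087],[-0.1192,-0.2233,0,0,0.087],[-0.1192,-0.2233,0,0,0.087],[-0.1192,-0.2233,0,0,0.087]]]}}

```text
time_s: 1.45
tool_pos: [0.4555, 0.2336, 0.2394]
tool_rot: [180.0, -0.0, -172.3]
force: [-1.0, 0.8, 0.2]
grip_width: 0.0869
grasp_force: 0.0
```

```bash
python3 go.py '[.457,.2305,.24]'
```

Run:
```python
from h import *
import cv2
for n in('wrist','side','scene'):
    r=imaging.read_camera(n); i=r['color'].copy()
    P=proj(r,[[.457,.2305,.188],[.457,.2305,0.164]]); print(n,P.round(1).tolist())
    cv2.imwrite(f'pics/{n}1.png',i)
    np.save(n,r['world_from_camera'])
```

```text
[-0.001  -0.0033 -0.0006] pos [0.4555 0.2336 0.2394] rot [ 1.7996e+02 -3.0000e-02 -1.7227e+02] F [-1.   0.8  0.2] w 0.0869165363343049 0.0
wrist [[257.4, 224.8], [258.0, 214.1]]
side [[202.2, 129.7], [202.7, 138.5]]
scene [[206.5, 143.8], [207.1, 151.7]]
```

View pics/wrist1.png

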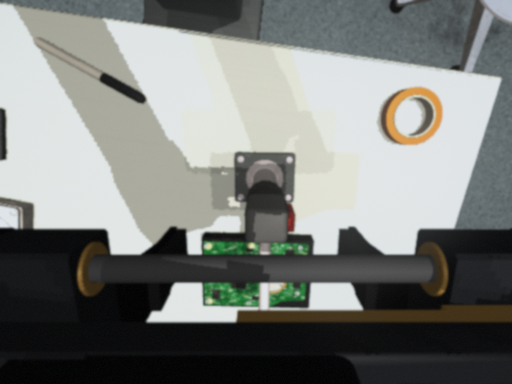

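The wrist view shows the head at about x 246–288 (red button to 294) and the base plate corners at (236,153) to (295,201). The head sits a few px toward +y of my prediction, so I'll re-measure now that the arm has settled.

```bash
python3 go.py '[.457,.2305,.24]'
```

Run:
```python
from h import *
import cv2
r=imaging.read_camera('wrist'); c=r['color']; print(r['fx'],r['cx'],r['cy'],np.round(r['world_from_camera'],4).tolist())
cc,s=np.cos(.1344),np.sin(.1344)
m=lambda p:[.457+cc*p[0]-s*p[1],.2305+s*p[0]+cc*p[1],p[2]]
pts=[(0,0,.188),(-.013,-.015,.188),(-.013,.015,.188),(-.032,-.038,.01),(-.032,.038,.01),(.032,.038,.01),(0.,.021,.164)]
print(proj(r,[m(p) for p in pts]).round(1).tolist())
print(proj(r,[probe_bus.get_obs()['tool_pos']]))
z=cv2.resize(c[140:260,190:340],None,fx=5,fy=5,interpolation=cv2.INTER_CUBIC); cv2.imwrite('pics/w2.png',z)
```

```text
[-0.0013 -0.004  -0.0006] pos [0.4552 0.2343 0.2394] rot [ 1.7998e+02 -2.0000e-02 -1.7214e+02] F [-0.4 -0.2 -0.5] w 0.08660590325160987 0.0
302.585342216149 262.199168664893 198.74029613563337 [[-0.1363, 0.9571, 0.2557, 0.3859], [0.9907, 0.1321, 0.0337, 0.2251], [-0.0015, 0.2579, -0.9662, 0.3846], [0.0, 0.0, 0.0, 1.0]]
[[256.4, 225.0], [234.2, 206.9], [278.5, 207.0], [228.3, 150.9], [290.1, 151.1], [288.8, 201.2], [284.5, 214.4]]
[[261.70779078 256.56349575]]
```

View pics/w2.png

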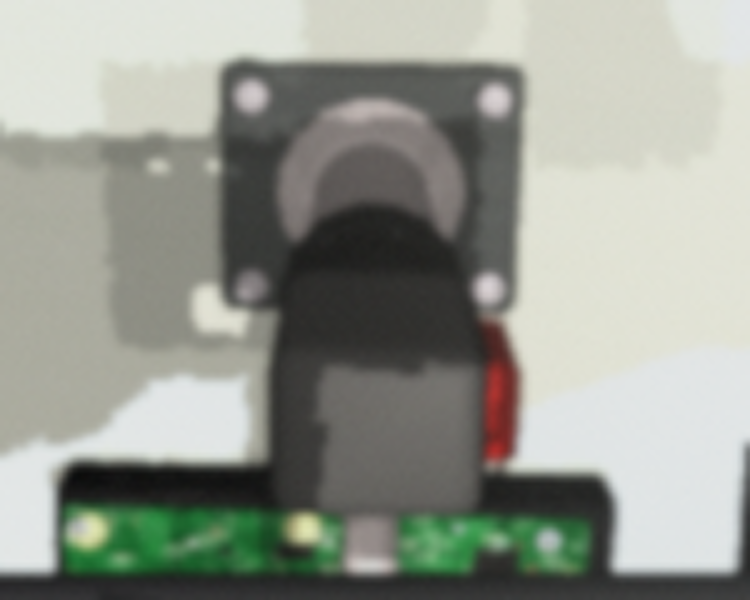

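```bash
python3 go.py '[.4587,.2377,.162]'
```

```text
[-0.0039  0.0031  0.0775] pos [0.4553 0.2341 0.2395] rot [ 1.7999e+02 -1.0000e-02 -1.7215e+02] F [ 0.5 -0.9 -0.2] w 0.08690712545268063 0.0
```

In the tool's units: 0.0775 m / 0.6 = 0.1292, 0.07 m / 0.6 = 0.1167.

Call:
{"name": "send_path", "arguments": {"rows": [[[-0.0067,0.005,0,0,0.087],[-0.0067,0.005,0.0417,0,0.087],[-0.0067,0.005,0.0833,0,0.087],[-0.0067,0.005,0.1167,0,0.087],[-0.0067,0.005,0.1292,0,0.087],[-0.0067,0.005,0.1292,0,0.087],[-0.0067,0.005,0.1292,0,0.087]]]}}

```text
time_s: 2.23
tool_pos: [0.4599, 0.2367, 0.1626]
tool_rot: [180.0, 0.0, -172.3]
force: [-0.0, -0.2, -0.5]
grip_width: 0.0867
grasp_force: 0.0
```

```bash
python3 go.py '[.4587,.2377,.162]'
```

```text
[0.0011 0.0011 0.0006] pos [0.4599 0.2367 0.1626] rot [ 1.8000e+02  2.0000e-02 -1.7228e+02] F [-0.  -0.2 -0.5] w 0.08666260969225949 0.0
```

In the tool's units: 0.001 m / 0.6 = 0.0017.

Call:
{"name": "send_path", "arguments": {"rows": [[[0.0017,0.0017,0,0,0.04],[0.0017,0.0017,0,0,0.04],[0.0017,0.0017,0,0,0.04],[0.0017,0.0017,0,0,0.04],[0.0017,0.0017,0,0,0.025],[0.0017,0.0017,0,0,0.025],[0.0017,0.0017,0,0,0.025],[0.0017,0.0017,0,0,0.025]]], "clamp_n": 25}}

```text
time_s: 2.9
tool_pos: [0.4586, 0.2371, 0.1621]
tool_rot: [180.0, 0.0, -172.3]
force: [0.1, 1.5, -0.7]
grip_width: 0.0416
grasp_force: 0.0
```

```bash
python3 go.py '[.4587,.2377,.162]'
```

Run:
```python
from h import *
import cv2
r=imaging.read_camera('side');z=cv2.resize(r['color'][70:210,150:290],None,fx=4,fy=4,interpolation=cv2.INTER_CUBIC); cv2.imwrite('pics/s3.png',z)
```

```text
[-0.0002  0.0006  0.0001] pos [0.4586 0.2371 0.1621] rot [ 180.      0.   -172.32] F [ 0.1  1.5 -0.7] w 0.0416499491304544 2.4294033028615658e-05
```

View pics/s3.png

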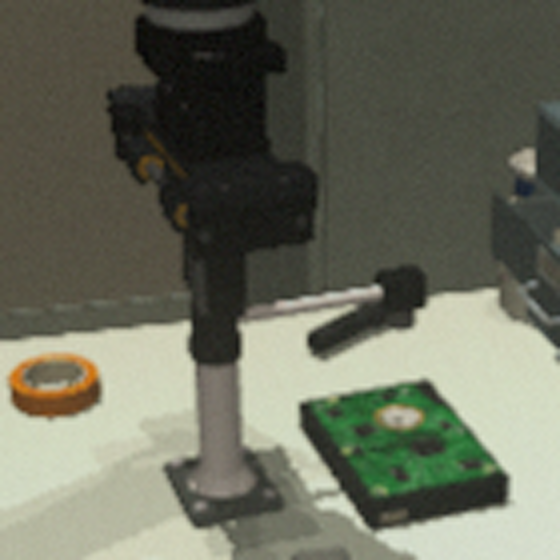

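The fingers straddle the head (around (215,280) in the crop), clear of the boom, and are nearly closed. I'll keep closing.

Call:
{"name": "send_path", "arguments": {"rows": [[[0,0,0,0,0.025],[0,0,0,0,0.025],[0,0,0,0,0.025],[0,0,0,0,0.025],[0,0,0,0,0.025],[0,0,0,0,0.025]]], "clamp_n": 25}}

```text
time_s: 3.45
tool_pos: [0.4586, 0.2371, 0.1621]
tool_rot: [180.0, -0.0, -172.3]
force: [-0.7, 0.6, -0.5]
grip_width: 0.0307
grasp_force: 25.0
```

```bash
python3 go.py '[.4587,.2377,.162]'
```

```text
[-0.0002  0.0006  0.0001] pos [0.4586 0.2371 0.1621] rot [ 179.99   -0.   -172.32] F [-0.7  0.6 -0.5] w 0.03067811894809265 24.989763675257564
```

In the tool's units: -0.03 m / 0.6 = -0.05, -0.02 m / 0.6 = -0.0333.

Call:
{"name": "send_path", "arguments": {"rows": [[[0,0,-0.0133,0,0.025],[0,0,-0.0333,0,0.025],[0,0,-0.05,0,0.025],[0,0,-0.05,0,0.025]]], "clamp_n": 30}}

```text
time_s: 3.78
tool_pos: [0.4585, 0.2371, 0.1944]
tool_rot: [180.0, 0.0, -172.3]
force: [-0.1, 0.6, -2.5]
grip_width: 0.0303
grasp_force: 30.0
```

```bash
python3 go.py '[.4587,.2377,.252]'
```

```text
[-0.0003  0.0006 -0.0576] pos [0.4585 0.2371 0.1944] rot [ 1.7997e+02  1.0000e-02 -1.7232e+02] F [-0.1  0.6 -2.5] w 0.03031257924307769 29.989666175097227
```

In the tool's units: -0.053 m / 0.6 = -0.0883, -0.05 m / 0.6 = -0.0833.

Call:
{"name": "send_path", "arguments": {"rows": [[[0,0,-0.02,0,0.025],[0,0,-0.0433,0,0.025],[0,0,-0.0667,0,0.025],[0,0,-0.0833,0,0.025],[0,0,-0.0883,0,0.025],[0,0,-0.0883,0,0.025]]], "clamp_n": 30}}

```text
time_s: 4.28
tool_pos: [0.4585, 0.2371, 0.246]
tool_rot: [180.0, 0.0, -172.3]
force: [-0.6, 0.2, -3.1]
grip_width: 0.0303
grasp_force: 30.0
```

```bash
python3 go.py '[.4587,.2377,.252]'
```

```text
[-0.0002  0.0006 -0.006 ] pos [0.4585 0.2371 0.246 ] rot [ 1.7997e+02  3.0000e-02 -1.7231e+02] F [-0.6  0.2 -3.1] w 0.03027591891698385 29.987242436036468
```

In the tool's units: -0.006 m / 0.6 = -0.01, -0.005 m / 0.6 = -0.0083.

Call:
{"name": "send_path", "arguments": {"rows": [[[0,0,-0.0033,0,0.025],[0,0,-0.0067,0,0.025],[0,0,-0.0083,0,0.025],[0,0,-0.01,0,0.025],[0,0,-0.01,0,0.025],[0,0,-0.01,0,0.025]]], "clamp_n": 30}}

```text
time_s: 4.78
tool_pos: [0.4586, 0.2371, 0.251]
tool_rot: [-180.0, -0.0, -172.3]
force: [0.5, 2.7, -2.6]
grip_width: 0.0305
grasp_force: 30.0
```

```bash
python3 go.py '[.4587,.2377,.252]'
```

```text
[-0.0002  0.0006 -0.001 ] pos [0.4586 0.2371 0.251 ] rot [-1.8000e+02 -1.0000e-02 -1.7231e+02] F [ 0.5  2.7 -2.6] w 0.030511343121904434 29.9861310236156
```

In the tool's units: -0.002 m / 0.6 = -0.0033, -0.001 m / 0.6 = -0.0017.

Call:
{"name": "send_path", "arguments": {"rows": [[[0,0,-0.0017,0,0.025],[0,0,-0.0033,0,0.025],[0,0,-0.0033,0,0.025],[0,0,-0.0033,0,0.025],[0,0,-0.0033,0,0.025]]], "clamp_n": 30}}

```text
time_s: 5.2
tool_pos: [0.4585, 0.2371, 0.2522]
tool_rot: [-180.0, -0.0, -172.3]
force: [3.0, 3.2, -12.2]
grip_width: 0.0308
grasp_force: 30.0
```

```bash
python3 go.py '[.4587,.2377,.252]'
```

```text
[-0.0003  0.0006  0.0002] pos [0.4585 0.2371 0.2522] rot [-1.7998e+02 -3.0000e-02 -1.7232e+02] F [  3.    3.2 -12.2] w 0.030833427679155017 29.974100128747523
```

Call:
{"name": "send_path", "arguments": {"rows": [[[0,0,0,0,0.025],[0,0,0,0,0.025],[0,0,0,0,0.025],[0,0,0,0,0.025],[0,0,0,0,0.025],[0,0,0,0,0.025]]], "clamp_n": 30}}

```text
time_s: 5.7
tool_pos: [0.4585, 0.2371, 0.2521]
tool_rot: [-180.0, -0.0, -172.3]
force: [4.2, 3.0, -12.6]
grip_width: 0.0303
grasp_force: 30.0
```

Run:
```python
from h import *
import cv2
r=imaging.read_camera('side');z=cv2.resize(r['color'][20:320,130:340],None,fx=2.0,fy=2.0,interpolation=cv2.INTER_CUBIC); cv2.imwrite('pics/s4.png',z)
c,s=np.cos(.134),np.sin(.134)
print((proj(r,[[.4587+c*.117,.2372+s*.117,.131+e] for e in(0,.045,.09)])-[130,20])*2)
```

```text
[[230.89089757 243.71385667]
 [231.18357416 212.42404076]
 [231.48976147 179.68980548]]
```

View pics/s4.png

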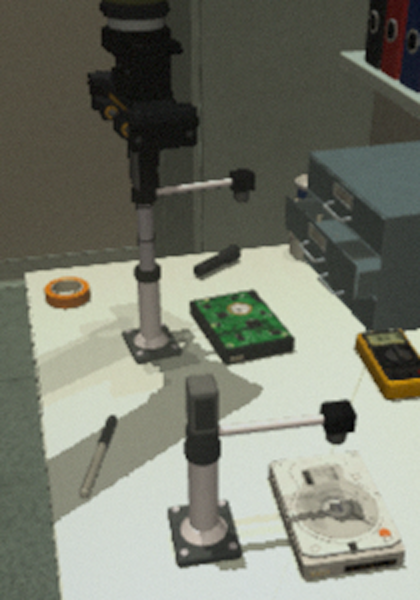

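The boom end is at about (232,181). That matches the row of 179.7 predicted for full 90 mm extension, and the upward force is holding steadily against the stop. The other mast is still down and the drives haven't moved.

```bash
python3 -c "from cell import env, imaging, probe_bus; print(env.sign_off())"
```

```text
the job is handed in; nothing more can be done
None
```

The mast over the green-board drive is fully extended to its second stop, with the gripper still squeezing the button at 30 N and pulling about 12 N against the stop; the other mast stayed down, neither drive was moved, and I handed the job in at about 5.7 s.

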